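Seat the rust-remover bottle in its bench holder and free its push-and-turn safety cap

ROBOT

A 6-joint arm with a two-finger parallel gripper is mounted at the origin on the work surface; the furniture and walls round the work are solid. World frame = base frame: x ahead of the robot, y to its left, z up, the work surface at z = 0. Lengths are in m, angles in degrees, forces in N, time in s.
With the tool pointing down it reaches from about 0.375 to 0.9 m from the base axis. Payload 3.1 kg.
Tool frame: the origin (TCP) lies midway between the tips of the shut fingers; the grasp point (between the pads) lies 19 mm behind it; z points along the fingers, y is the direction in which the jaws open and shut (so a half turn about z gives the same grasp; the last joint's range is limited). The gripper opens to 87 mm and grips with 3 to 60 N. Pads are 19 mm wide; open, the fingers measure 117 mm over their backs; the gripper's body (75 mm by 190 mm) begins 51 mm behind the grasp point.
Start: joints at [-78.409, 30.224, 82.088, -0, 67.689, -10.227], TCP at [0.232, -0.58, 0.223] pointing down, gripper open.
Joint ranges: [-176.69, 176.69], [-43.24, 126.21], [12.49, 139.97], [-82, 262], [0, 151.66], [-163.58, 163.58]. Speed limits (degrees/s): [159.86, 159.86, 180, 180, 180, 180].

INTERFACE

Orientations are given as a 3x3 rotation matrix whose columns are the frame's x, y, z axes.
In Python, from station import bot, cams gives the robot as it stands.
- The arm moves only by the tool jog_arm, never from a script. Its argument "commands" is a list that holds one entry, the list of rows, each a list of 7 numbers: the shift along the tool's x, y, z in units of 0.1 m (1.0 is 0.1 m), then the turn, a rotation vector about the tool's x, y, z in units of 0.15 rad (1.0 is 0.15 rad), then the closure, from 0 (fully open) to 1 (shut). In form: [[[tx, ty, tz, wx, wy, wz, claw], ...]]. A call has 1 to 20 rows; each row shifts and turns the commanded pose from where the row before left it, along the tool's axes as they then stand; what a row does not reach is not made up. A row lasts 1/8 s, in which the tool goes at most 62.5 mm and 10.7 degrees, less where a joint would pass 70% of its speed; a pose out of reach is approached as far as the arm can. A call with a number of a shift or a turn outside -1 to 1 is refused whole. A call with a gripper value outside its range is refused whole. The fingers move at their own pace and stop on an object; "squeeze" is the grip in N (left out, the last holds). Time passes only in rows, so rows that do not move let the fingers close. It gives the time, the measured TCP pose, the force and the opening at its end, in the units of the state.
- bot.observe(): the state, without advancing time (a new reading comes with each control period).
- cams.get_image(name): name is "scene" or "side" or "wrist"; returns a dict with "pixels" (384x512x3 uint8, red, green, blue), "z_map" (384x512 float32, m along the optical axis (not along the pixel's ray), 0 where there is no reading), "vfov" (degrees; the focal length in pixels is half the picture's height over the tangent of half this angle, whatever the lens; pixels are square), "cx", "cy" (the principal point, pixels), "cam_to_world" (4x4, takes a point from camera to world coordinates). Camera axes: x right, y down, z forward; pixel columns grow to the right and rows downward; lengths in m; the calibration is good to about 2 mm. The wrist camera is an equidistant fisheye: a pixel r from the principal point sees the ray r / f radians off the axis. A picture is of the moment at which its call begins.
- bot.finish_job(): hands the job in, once; it reports no verdict.
The state is a dict: "time_s": time; "qpos": joint angles; "qd": joint speeds; "joint_efforts": joint torques, N m; "position": TCP position; "ee_rot": TCP orientation; "ft_force": force on the tool from outside, world axes, zero at the start; "ft_torque": the same for the moment, N m; "opening": finger opening in m.
Only numpy, scipy, OpenCV 4.12 (cv2) and the standard library are available. Lean on these libraries where they do the work, as an engineer would, in place of code of your own. Each camera call takes 0.05 s, during which the arm holds its last target.

TASK

The rust-remover bottle (square plastic bottle with the wide ribbed push-and-turn safety cap) stands loose on the bench. Set it upright and fully home in the empty steel bottle holder so that it cannot turn, and only then press its cap down, twist it anticlockwise (seen from above) under pressure until its lugs come free, and lift it off. Finish while still holding the cap in the gripper, level and still, about a hand's breadth straight above the open bottle; do not tip the bottle, and leave the other holder's bottle, the glass and the rusty parts where they are.

Things in the scene. Friction and masses are not known exactly. Their poses are not given: they have to be found in the camera images.
- bottle_mid (a point): rust-remover bottle, off-white plastic, loose, about 0.25 kg: square body 62 x 62 mm, 78 mm high, then a shoulder drawn in to a round neck; 132 mm high with its cap locked on. This point is on its axis, 66 mm above its underside; z up along the axis, x and y square to the sides. The locked cap carries its weight: it can be lifted by cap or body
- bottle_mouth (a point): centre of the bottle's round open mouth (neck 34 mm in diameter, under the cap at the start), 121 mm above the bottle's underside and 55 mm above bottle_mid; axes as bottle_mid
- cap_mid (a point): centre of the black push-and-turn cap: 50 mm in diameter, 28 mm high, ribbed side, hollow below, 50 g. The point is on its axis, 14 mm above its lower rim; z up. Locked on the bottle it is 52 mm above bottle_mid, its x axis along the bottle's x; three lugs inside its rim then sit in notches of the neck and block turning and lifting
- cap_liner (a joint): how far (m) the cap is pressed: its inner sprung liner, 0 locked at rest, 0.006 bottomed, -0.002 cap off. The spring lifts the cap with 5 N at rest, 11 N bottomed. Press at least 4.5 mm and keep it so while turning anticlockwise (from above) the first 0.8 rad; from 0.85 to 1.4 rad (best 1.15) the lugs are in gaps and it lifts straight off; a stop ends the turn at about 1.45 rad
- holder: the empty bottle holder, dark steel, fixed on the bench: base plate 104 x 104 x 4 mm, corner angles and strip forming a square pocket 66 x 66 mm, with flared lips up to 60 mm above the bench. Origin: centre of its underside; x and y square to the pocket's sides, z up. The seated bottle stands on the base plate, bottle_mid then 70 mm above this origin
- holder_full: the other bottle holder, exactly alike, fixed to the bench and already taken by the oiler; origin at the centre of its underside
- oiler: the bottle that stands in the other holder: same square off-white body (62 mm), but with a long thin black spout, 144 mm high over all; origin at the centre of its underside. Leave it alone
- soak_glass: empty clear drinking glass, 80 mm in diameter, 91 mm high, loose; origin at the centre of its underside. Leave it alone
- rusty_bolt: rusty bolt standing on its head, 26 mm wide, 59 mm high, loose; origin at the centre of its underside. Leave it alone
- rusty_nut: rusty hexagon nut, 34 mm wide, 14 mm high, loose; origin at the centre of its underside. Leave it alone
- rusty_nut_b: smaller rusty hexagon nut, 30 mm wide, 13 mm high, loose; origin at the centre of its underside. Leave it alone
Mind the look-alikes: they are no part of the job. Of the things that look like the part that bears cap_mid, the smaller one is meant. What is shaped like the holder but purple is not meant.

How it is judged (in metres and radians):
On the way, in this order (a step that is already met when the one before it is completed fails the run):
1. the bottle stands upright and fully home in the empty holder, its cap still locked on (horizontal distance between bottle_mid and holder below 0.006 m and z of bottle_mid in the frame of holder below 0.073 m and angle between bottle_mid's own z axis and vertical below 0.07 rad and distance between cap_mid and bottle_mid below 0.056 m and angle between the x axis of bottle_mid and the x axis of cap_mid, either way round below 0.25 rad), for 0.2 s.
2. with the bottle in the holder, the cap is pushed down and twisted past its locking notches (horizontal distance between bottle_mid and holder below 0.008 m and z of bottle_mid in the frame of holder below 0.076 m and z of cap_mid in the frame of bottle_mid below 0.06 m and angle between the x axis of bottle_mid and the x axis of cap_mid, either way round above 0.6 rad), for 0.1 s.
At the end, for the whole second after the job is handed in: bottle upright and fully home in the holder that was empty (6 mm sideways, 3 mm up, 4 degrees); cap gripped by the fingers, still, off the bottle, its lower rim 25 to 200 mm above the mouth, within 35 mm of the bottle's axis and 17 degrees of level (horizontal distance between bottle_mid and holder below 0.006 m and z of bottle_mid in the frame of holder below 0.073 m and angle between bottle_mid's own z axis and vertical below 0.07 rad and z of cap_mid in the frame of bottle_mid between 0.094 and 0.27 m and horizontal distance between cap_mid and bottle_mid below 0.035 m and angle between cap_mid's own z axis and vertical below 0.3 rad and contact force between cap and the fingers above 0.5 N and contact force between cap and bottle below 0.1 N and linear speed of each of cap, bottle below 0.03 m/s); the arm keeps its last pose, push and grip.
It fails at once if the bottle is tipped more than 25 degrees (angle between bottle_mid's own z axis and vertical above 0.44 rad).
It fails at once if the oiler is pulled about or out of its holder (distance of oiler from where it was at the start of the episode above 0.02 m).
It fails at once if the glass is pushed away (distance of soak_glass from where it was at the start of the episode above 0.03 m).
It fails at once if the glass is tipped over (angle between soak_glass's own z axis and vertical above 0.3 rad).
It fails at once if a rusty part is pushed away (distance of any of rusty_bolt, rusty_nut, rusty_nut_b from where it was at the start of the episode above 0.03 m).
It also fails if it takes over 54 s, if anything falls off the work surface, if the arm or the gripper's body presses on something with over 40 N, if the wrist force passes 120 N, or if a joint passes its speed limit or range.

## Working session

There is one attempt and no reset: what is moved stays moved. The work goes in short steps, Python scripts to look and compute and a tool call to move; the robot and the scene stay as the last step left them, time stands still between calls to the robot, and variables do not carry over. Pictures are saved under pics/ and viewed, and the job is handed in when it is done.

Besides the shell and the picture viewer there is one more tool, called after "Call:" as name([rows], argument=value, ...), one row to a line, values as JSON. jog_arm: Moves the arm, as the interface text tells. Shifts and turns lie within -1 to 1; 1 stands for 0.1 m of shift or 0.15 rad of turn. Its arguments: {"type":"object","properties":{"commands":{"type":"array","items":{"type":"array","items":{"type":"array","items":{"type":"number"}}}},"squeeze":{"type":"number"}},"required":["commands"]}

```bash
ls; mkdir -p pics; cat > h.py <<'E'
import numpy as np, cv2
from station import bot, cams
def grab(n):
    d=cams.get_image(n); np.savez('%s.npz'%n,**{k:np.asarray(v) for k,v in d.items()}); return d
def load(n): return dict(np.load('%s.npz'%n))
def save(d,f,crop=None,s=1.5):
    p=np.asarray(d['pixels'])[:,:,::-1]
    if crop: x0,y0,x1,y1=crop; p=p[y0:y1,x0:x1]
    cv2.imwrite('pics/'+f,cv2.resize(p,None,fx=s,fy=s,interpolation=cv2.INTER_CUBIC))
def rays(d,u,v,fish=False):
    f=192/np.tan(np.radians(float(d['vfov'])/2)); x=(np.asarray(u,float)-float(d['cx']))/f; y=(np.asarray(v,float)-float(d['cy']))/f
    if fish:
        r=np.hypot(x,y)+1e-12; t=np.tan(r)/r; x=x*t;y=y*t
    return np.stack([x,y,np.ones_like(x)],-1)
def pt(d,u,v,fish=False):
    z=d['z_map'][int(round(v)),int(round(u))]; return onr(d,rays(d,u,v,fish)*z)
def onr(d,p): T=d['cam_to_world']; return p@T[:3,:3].T+T[:3,3]
def plane(d,u,v,h,fish=False):
    r=rays(d,u,v,fish)@d['cam_to_world'][:3,:3].T; o=d['cam_to_world'][:3,3]; return o+r*((h-o[2])/r[...,2])[...,None]
def cloud(d,fish=False):
    v,u=np.mgrid[:384,:512]; return onr(d,rays(d,u,v,fish)*d['z_map'][...,None])
E
python3 - <<'E'
from h import *
for n in ['scene','side','wrist']:
    d=grab(n); save(d,n+'0.png'); print(n,d['vfov'],d['cx'],d['cy'],np.round(d['cam_to_world'],3).tolist())
print(bot.observe())
E
```

```text
pics
scene 50.90542112218022 260.5032321684032 196.784181219582 [[-0.572, -0.498, 0.651, -0.202], [-0.82, 0.367, -0.44, 0.502], [-0.02, -0.786, -0.618, 0.802], [0.0, 0.0, 0.0, 1.0]]
side 53.8439526488183 261.3595304074388 183.8733548443411 [[-1.0, 0.017, 0.014, 0.544], [-0.005, 0.466, -0.885, 0.805], [-0.022, -0.885, -0.466, 0.528], [0.0, 0.0, 0.0, 1.0]]
wrist 65.70646984690485 257.4558333742211 189.13039008166342 [[0.372, -0.895, -0.248, 0.299], [-0.928, -0.359, -0.097, -0.551], [-0.002, 0.267, -0.964, 0.385], [0.0, 0.0, 0.0, 1.0]]
{'time_s': 0.15, 'qpos': array([-7.84095867e+01,  3.02674314e+01,  8.21388435e+01, -1.61506688e-04,
        6.76885378e+01, -1.02277324e+01]), 'qd': array([ 0.11374676, -0.14535481, -0.14109798,  0.07960629,  0.00867757,
        0.05881592]), 'joint_efforts': array([ 1.54117824e-03, -4.40431237e+01, -1.76842564e+01,  6.33213599e-02,
        5.52356278e-02, -9.82558504e-05]), 'position': array([ 0.23219843, -0.57967305,  0.22179269]), 'ee_rot': array([[ 9.28367818e-01,  3.71662593e-01, -3.35025430e-04],
       [ 3.71662630e-01, -9.28366449e-01,  1.62052456e-03],
       [ 2.91261992e-04, -1.62895928e-03, -9.99998631e-01]]), 'ft_force': array([-0.43112489,  0.35514595,  0.28001555]), 'ft_torque': array([0.01219775, 0.03421137, 0.05139722]), 'opening': 0.08679846328826633}
```

View pics/scene0.png

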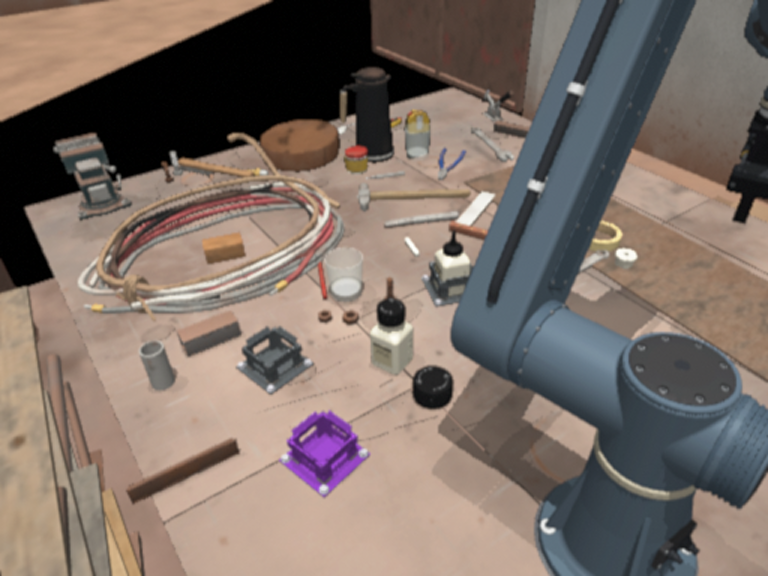

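View pics/side0.png

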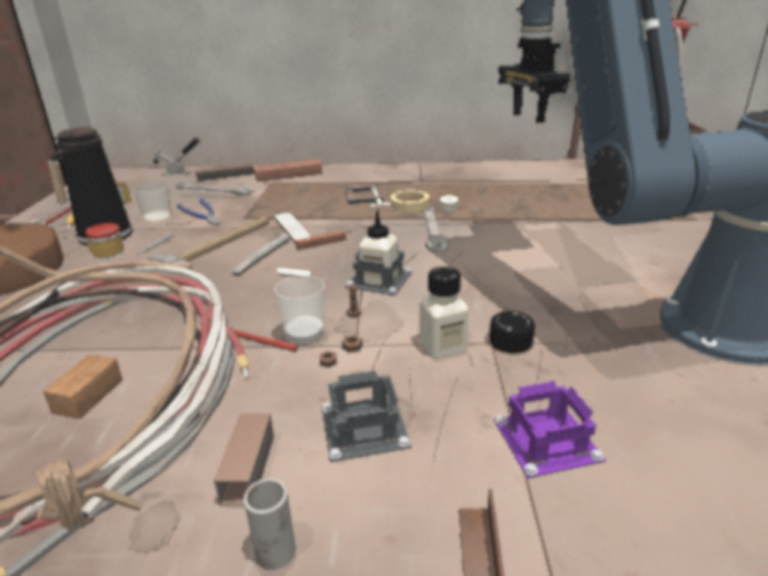

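View pics/wrist0.png

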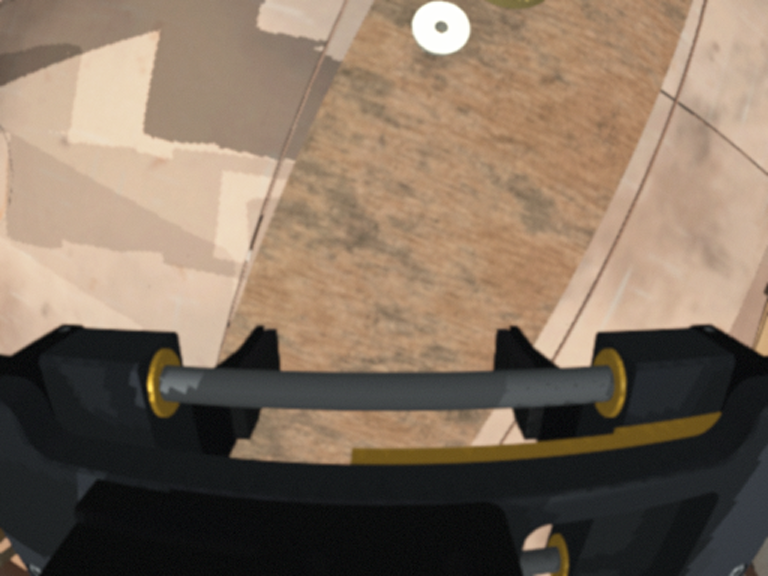

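The scene view shows the bottle at about (392,335), the grey empty holder at (275,357), the purple decoy at (325,450), a large loose cap at (433,386), the glass at (344,273) and the bolt just behind the bottle. I'll now measure their poses from depth.

```bash
python3 - <<'E'
from h import *
for n,pts in [('scene',[(392,305),(392,355),(275,360),(344,290),(325,317),(350,317),(390,285),(452,290)]),('side',[(444,275),(443,330),(365,430),(303,325),(328,358),(352,343),(353,305),(380,270)])]:
    d=load(n)
    for u,v in pts: print(n,(u,v),np.round(pt(d,u/1.5,v/1.5),3))
    c=cloud(d)
    np.save(n+'c.npy',c)
cs=np.vstack([np.load(n+'c.npy').reshape(-1,3) for n in('scene','side')])
np.save('all.npy',cs)
# top-down occupancy: height map
x0,x1,y0,y1=0.25,0.7,-0.25,0.35
P=cs[(cs[:,0]>x0)&(cs[:,0]<x1)&(cs[:,1]>y0)&(cs[:,1]<y1)&(cs[:,2]<0.2)&(cs[:,2]>-.02)]
r=0.001
H=np.zeros((int((x1-x0)/r),int((y1-y0)/r)),np.float32)
o=np.argsort(P[:,2]); P=P[o]
i=((x1-P[:,0])/r).astype(int).clip(0,H.shape[0]-1); j=((y1-P[:,1])/r).astype(int).clip(0,H.shape[1]-1)
H[i,j]=P[:,2]
im=cv2.applyColorMap((np.clip(H/0.16,0,1)*255).astype(np.uint8),cv2.COLORMAP_JET); im=cv2.dilate(im,np.ones((2,2)))
cv2.imwrite('pics/top.png',cv2.resize(im,None,fx=1.3,fy=1.3))
E
```

```text
scene (392, 305) [0.479 0.041 0.133]
scene (392, 355) [0.448 0.064 0.049]
scene (275, 360) [0.553 0.243 0.057]
scene (344, 290) [0.679 0.025 0.035]
scene (325, 317) [0.651 0.089 0.012]
scene (350, 317) [ 0.644  0.035 -0.01 ]
scene (390, 285) [ 0.624 -0.054  0.046]
scene (452, 290) [ 0.56  -0.168  0.02 ]
side (444, 275) [0.479 0.052 0.131]
side (443, 330) [0.48  0.078 0.051]
side (365, 430) [0.594 0.243 0.005]
side (303, 325) [0.701 0.038 0.038]
side (328, 358) [0.657 0.097 0.015]
side (352, 343) [0.622 0.058 0.015]
side (353, 305) [ 0.628 -0.05   0.021]
side (380, 270) [ 0.582 -0.145  0.04 ]
```

View pics/top.png

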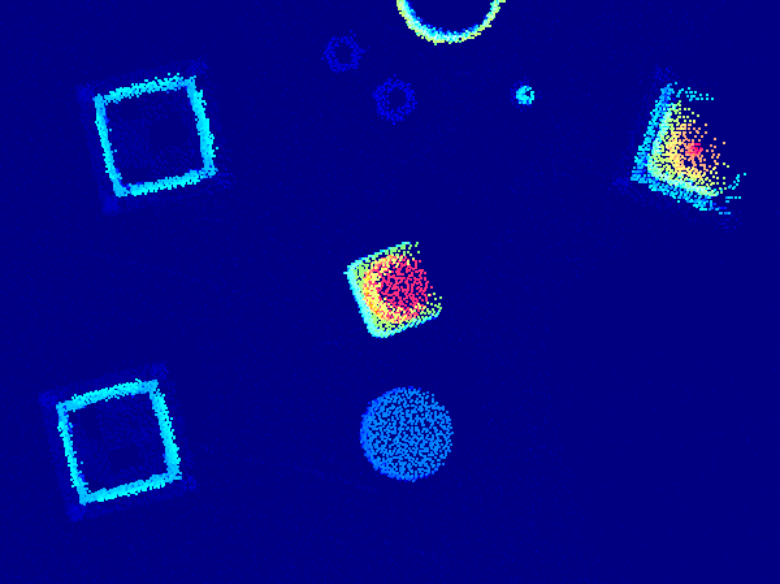

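```bash
cat > fit.py <<'E'
from h import *
from scipy.optimize import minimize, least_squares
def sq(P,half,c0,a0):
    # soft: points on square perimeter (inf norm = half)
    def f(p):
        c,s=np.cos(p[2]),np.sin(p[2]); q=(P[:,:2]-p[:2])@np.array([[c,-s],[s,c]])
        return np.abs(q).max(1)-(half if half else p[3])
    r=least_squares(f,[*c0,a0]+([] if half else [0.035]),loss='soft_l1',f_scale=0.002); return r.x,np.std(r.fun)
def circ(P,c0):
    r=least_squares(lambda p:np.hypot(*(P[:,:2]-p[:2]).T)-p[2],[*c0,.02],loss='soft_l1',f_scale=0.002); return r.x,np.std(r.fun)
E
python3 - <<'E'
from fit import *
for nm,C in [('scene',np.load('scenec.npy').reshape(-1,3)),('side',np.load('sidec.npy').reshape(-1,3)),('all',np.load('all.npy'))]:
    near=lambda c,r,z0,z1:C[(np.hypot(C[:,0]-c[0],C[:,1]-c[1])<r)&(C[:,2]>z0)&(C[:,2]<z1)]
    P=near((.596,.229),.07,.045,.065); print(nm,'holder',len(P),sq(P,None,(.596,.229),.17), np.percentile(P[:,2],99))
    P=near((.596,.229),.08,.0,.010); print(' table z',np.median(P[:,2]))
    b=(.479,.045)
    P=near(b,.06,.015,.075); 
    r=sq(P,.031,b,.3); print(' body',len(P),r[0],r[1])
    P=near(b,.04,.108,.128); print(' capside',len(P),circ(P,b))
    P=near(b,.03,.127,.14); print(' captop',P[:,:2].min(0),P[:,:2].max(0),P.mean(0),(P[:,:2].min(0)+P[:,:2].max(0))/2)
    P=C[(np.hypot(C[:,0]-.42,C[:,1]-.2)<.03)];print(' tz',np.median(P[:,2]))
E
```

```text
scene holder 351 (array([0.59576599, 0.23090986, 0.2254416 , 0.03765192]), np.float64(0.0023404811929078595)) 0.062479412552650326
 table z 0.0035680705212298713
 body 446 [0.48033793 0.04364993 0.37621603] 0.001205851908019982
 capside 108 (array([0.48005468, 0.04350617, 0.02531242]), np.float64(0.001124839500381049))
 captop [0.45235904 0.01890416] [0.50303454 0.06940896] [0.47656524 0.04620818 0.13278837] [0.47769679 0.04415656]
 tz 0.0008902504659002441
side holder 649 (array([0.59599098, 0.23186437, 0.22115768, 0.037472  ]), np.float64(0.0021700223865805213)) 0.060362921862046406
 table z 0.0036284524755990644
 body 692 [0.4780052  0.04355202 0.378533  ] 0.001135875786802653
 capside 176 (array([0.47797919, 0.04399287, 0.02511329]), np.float64(0.0010464450915574693))
 captop [0.45276389 0.02138245] [0.5030165 0.0705501] [0.47887851 0.0488684  0.13176807] [0.4778902  0.04596628]
 tz -0.00012641885089220706
all holder 1000 (array([0.59582849, 0.23160316, 0.22170027, 0.03753611]), np.float64(0.0022537315542609307)) 0.061401866165478165
 table z 0.0036138902391807948
 body 1138 [0.47900309 0.04361555 0.37807313] 0.0013165674775333844
 capside 284 (array([0.47860593, 0.044647  , 0.02432087]), np.float64(0.0012023753475248666))
 captop [0.45235904 0.01890416] [0.50303454 0.0705501 ] [0.4777411  0.04756041 0.13226974] [0.47769679 0.04472713]
 tz 7.800633777471644e-05
```

The bottle is at (0.479, 0.044) with yaw 0.378. The holder is at (0.596, 0.2315) with yaw 0.222. The tool yaw already matches the bottle's, so I'll move to above it.

Call:
jog_arm([
  [[0.33, -0.348, 0, 0, 0, 0, 0], [0.33, -0.348, 0, 0, 0, 0, 0], [0.33, -0.348, 0, 0, 0, 0, 0], [0.33, -0.348, 0, 0, 0, 0, 0], [0.33, -0.348, 0, 0, 0, 0, 0], [0.33, -0.348, 0, 0, 0, 0, 0], [0.33, -0.348, 0, 0, 0, 0, 0], [0.33, -0.348, 0, 0, 0, 0, 0], [0.33, -0.348, 0, 0, 0, 0, 0], [0.33, -0.348, 0, 0, 0, 0, 0], [0.33, -0.348, 0, 0, 0, 0, 0], [0.33, -0.348, 0, 0, 0, 0, 0], [0.33, -0.348, 0, 0, 0, 0, 0], [0.32, -0.343, 0, 0, 0, 0, 0], [0, 0, 0, 0, 0, 0, 0], [0, 0, 0, 0, 0, 0, 0]],
])

```text
time_s: 2.15
position: [0.4789, 0.0429, 0.2223]
ee_rot: [[0.928, 0.372, -0.001], [0.372, -0.928, -0.0], [-0.001, -0.0, -1.0]]
ft_force: [0.4, -0.0, 0.7]
opening: 0.0869
```

```bash
python3 - <<'E'
from fit import *
d=grab('wrist'); save(d,'w1.png'); d2=grab('side'); save(d2,'s1.png')
C=cloud(d,True).reshape(-1,3)
near=lambda c,r,z0,z1:C[(np.hypot(C[:,0]-c[0],C[:,1]-c[1])<r)&(C[:,2]>z0)&(C[:,2]<z1)]
b=(.479,.044)
P=near(b,.06,.015,.075); print('body',len(P),sq(P,.031,b,.37))
P=near(b,.04,.108,.128); print('cap',len(P),circ(P,b))
P=near(b,.04,.129,.14);print(len(P),(P.min(0)+P.max(0))/2)
P=near((.596,.2315),.07,.045,.065); print('holder',len(P)); 
if len(P)>20: print(sq(P,.0375,(.596,.2315),.22))
E
```

```text
body 326 (array([0.47846266, 0.04359812, 0.37253632]), np.float64(0.0005627654054840409))
cap 175 (array([0.47745813, 0.04497872, 0.02551079]), np.float64(0.00033548362584317934))
2422 [0.47795603 0.04502172 0.13247203]
holder 1221
(array([0.59526539, 0.23049637, 0.21600901]), np.float64(0.002387785636956843))
```

View pics/w1.png

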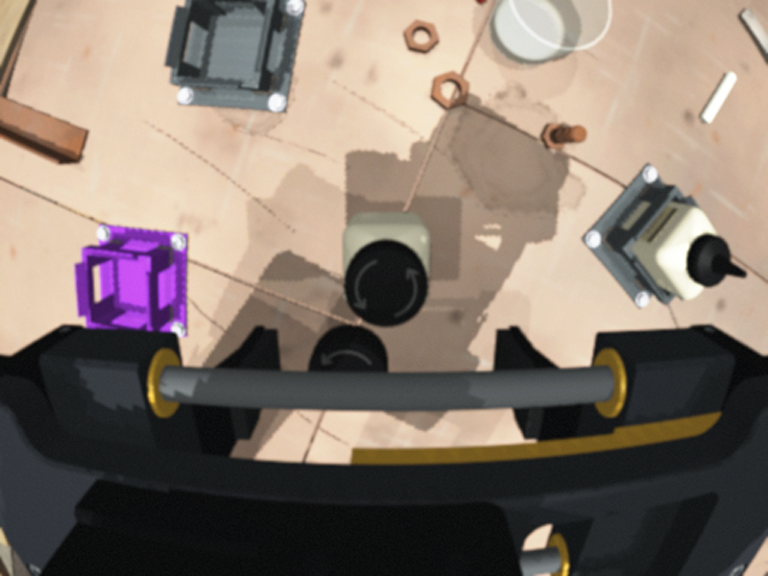

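The wrist view agrees with the earlier fit: bottle cap at (386,283), holder at (235,55), and no obstruction for the fingers. I'll descend and grip the cap.

Call:
jog_arm([
  [[0, -0.015, 0.2, 0, 0, 0, 0], [0, 0, 0.25, 0, 0, 0, 0], [0, 0, 0.25, 0, 0, 0, 0], [0, 0, 0.2, 0, 0, 0, 0], [0, 0, 0.2, 0, 0, 0, 0], [0, 0, 0.12, 0, 0, 0, 0], [0, 0, 0, 0, 0, 0, 0], [0, 0, 0, 0, 0, 0, 0.5], [0, 0, 0, 0, 0, 0, 0.7], [0, 0, 0, 0, 0, 0, 1], [0, 0, 0, 0, 0, 0, 1], [0, 0, 0, 0, 0, 0, 1], [0, 0, 0, 0, 0, 0, 1]],
], squeeze=35)

```text
time_s: 3.88
position: [0.4791, 0.0442, 0.1007]
ee_rot: [[0.928, 0.372, 0.001], [0.372, -0.928, -0.0], [0.0, 0.001, -1.0]]
ft_force: [-0.1, -0.6, 0.9]
opening: 0.0492
```

Call:
jog_arm([
  [[0, 0, -0.1, 0, 0, 0, 1], [0, 0, -0.2, 0, 0, 0, 1], [0, 0, -0.25, 0, 0, 0, 1], [0, 0, -0.25, 0, 0, 0, 1], [0, 0, -0.15, 0, 0, 0, 1], [0, 0, 0, 0, 0, 0, 1], [0.1, -0.07, 0, 0, 0, 0, 1], [0.22, -0.16, 0, 0, 0, 0, 1], [0.28, -0.21, 0, 0, 0, 0, 1], [0.28, -0.21, 0, 0, 0, 0, 1], [0.28, -0.21, 0, 0, 0, 0, 1], [0.28, -0.21, 0, 0, 0, 0, 1], [0.22, -0.15, 0, 0, 0, 0, 1], [0.118, -0.082, 0, 0, 0, 0, 1], [0, 0, 0, 0, 0, 0.33, 1], [0, 0, 0, 0, 0, 0.4, 1], [0, 0, 0, 0, 0, 0.3, 1], [0, 0, 0, 0, 0, 0, 1], [0, 0, 0, 0, 0, 0, 1]],
])

```text
time_s: 6.25
position: [0.5952, 0.2312, 0.1951]
ee_rot: [[0.974, 0.225, -0.001], [0.225, -0.974, -0.0], [-0.001, -0.0, -1.0]]
ft_force: [-0.3, -1.2, -2.6]
opening: 0.0496
```

```bash
cat > chk.py <<'E'
from fit import *
import sys
tag=sys.argv[1]; zb=float(sys.argv[2])
A=[]
for n in ('scene','side','wrist'):
    d=grab(n); save(d,n+tag+'.png'); C=cloud(d,n=='wrist').reshape(-1,3); A.append((n,C))
A.append(('all',np.vstack([A[0][1],A[1][1]])))
for n,C in A:
    near=lambda c,r,z0,z1:C[(np.hypot(C[:,0]-c[0],C[:,1]-c[1])<r)&(C[:,2]>z0)&(C[:,2]<z1)]
    b=bot.observe()['position'][:2]
    P=near(b,.055,max(zb,.066)+.008,zb+.072); print(n,'body',len(P),*( [np.round(x,4) for x in sq(P,.031,b,.22)] if len(P)>20 else []))
    P=near((.596,.2315),.07,.045,.061); print('  holder',len(P),*( [np.round(x,4) for x in sq(P,.0375,(.596,.231),.22)] if len(P)>20 else []))
print(bot.observe())
E
python3 chk.py 2 0.095
```

```text
scene body 582 [0.5961 0.2309 0.2336] 0.0013
  holder 242 [0.5958 0.231  0.2272] 0.0021
side body 1077 [0.594  0.2309 0.2249] 0.0011
  holder 437 [0.596  0.2321 0.2255] 0.0021
wrist body 1139 [0.5945 0.2289 0.2164] 0.0005
  holder 792 [0.5956 0.2316 0.227 ] 0.0023
all body 1659 [0.5956 0.2311 0.2261] 0.0013
  holder 679 [0.5959 0.2317 0.2281] 0.0021
{'time_s': 6.4, 'qpos': array([ 1.12197780e+01,  3.29970410e+01,  8.15462890e+01, -2.59873736e-04,
        6.54789346e+01,  8.82394371e+01]), 'qd': array([ 0.0600827 ,  0.01561774,  0.02386537, -0.07762565, -0.04764754,
        0.17217661]), 'joint_efforts': array([ 2.59409164e-03, -4.74978948e+01, -1.81330115e+01,  3.46806867e-02,
       -6.87528751e-02, -1.77247446e-03]), 'position': array([0.59539836, 0.23126713, 0.19539724]), 'ee_rot': array([[ 9.74446695e-01,  2.24618553e-01, -3.80361138e-04],
       [ 2.24618539e-01, -9.74446769e-01, -7.96569675e-05],
       [-3.88534115e-04, -7.81469449e-06, -9.99999924e-01]]), 'ft_force': array([ 0.02929621, -0.59542196, -3.41020267]), 'ft_torque': array([ 0.04436743,  0.03150587, -0.01787816]), 'opening': 0.04969042395368072}
```

The bottle is over the holder, within about 1 mm and 0.5° of it. I'll lower it with a small correction.

Call:
jog_arm([
  [[0.006, -0.005, 0.1, 0, 0, 0, 1], [0, 0, 0.1, 0, 0, 0, 1], [0, 0, 0.1, 0, 0, 0, 1], [0, 0, 0.1, 0, 0, 0, 1], [0, 0, 0.08, 0, 0, 0, 1], [0, 0, 0.08, 0, 0, 0, 1], [0, 0, 0.08, 0, 0, 0, 1], [0, 0, 0, 0, 0, 0, 1]],
])

```text
time_s: 7.4
position: [0.5954, 0.2318, 0.1307]
ee_rot: [[0.974, 0.224, -0.002], [0.224, -0.974, -0.0], [-0.002, -0.0, -1.0]]
ft_force: [0.3, -0.2, -3.2]
opening: 0.0494
```

Force has stayed at about the bottle's weight. I'll lower it the rest of the way to the base (TCP about 0.1047).

Call:
jog_arm([
  [[0, 0, 0.08, 0, 0, 0, 1], [0, 0, 0.08, 0, 0, 0, 1], [0, 0, 0.05, 0, 0, 0, 1], [0, 0, 0.03, 0, 0, 0, 1], [0, 0, 0.02, 0, 0, 0, 1], [0, 0, 0, 0, 0, 0, 1], [0, 0, 0, 0, 0, 0, 1]],
])

```text
time_s: 8.28
position: [0.5962, 0.232, 0.1058]
ee_rot: [[0.975, 0.224, 0.0], [0.224, -0.975, 0.0], [0.0, 0.0, -1.0]]
ft_force: [-0.1, -0.3, -2.3]
opening: 0.0495
```

Call:
jog_arm([
  [[0, 0, 0.01, 0, 0, 0, 1], [0, 0, 0.01, 0, 0, 0, 1], [0, 0, 0, 0, 0, 0, 1], [0, 0, 0, 0, 0, 0, 1]],
])

```text
time_s: 8.78
position: [0.5964, 0.2318, 0.1044]
ee_rot: [[0.974, 0.224, 0.001], [0.224, -0.974, -0.0], [0.001, 0.0, -1.0]]
ft_force: [-2.1, -1.5, 5.1]
opening: 0.0491
```

```bash
python3 chk.py 3 0.004; python3 - <<'E'
from h import *
for n in('scene','side'):
    save(load(n),n+'3c.png',(130,170,330,330) if n=='scene' else (170,170,330,330),4)
    C=cloud(load(n)).reshape(-1,3); P=C[(np.hypot(C[:,0]-.596,C[:,1]-.2315)<.02)]; print(n,len(P))
E
```

```text
scene body 20
  holder 265 [0.5982 0.229  0.1825] 0.0039
side body 27 [0.5948 0.2314 0.2324] 0.001
  holder 539 [0.5952 0.2303 0.2047] 0.0035
wrist body 49 [0.5958 0.2284 0.2133] 0.0005
  holder 2190 [0.5937 0.2318 0.219 ] 0.003
all body 47 [0.5966 0.2317 0.2513] 0.0012
  holder 804 [0.5962 0.23   0.2086] 0.0037
{'time_s': 8.925, 'qpos': array([ 1.12614479e+01,  3.95428963e+01,  8.54410624e+01, -1.79747074e-02,
        5.49569151e+01,  8.83037202e+01]), 'qd': array([ 0.07521692,  0.11968768, -0.04257789,  0.00176487,  0.0177798 ,
        0.02082   ]), 'joint_efforts': array([ 8.05439539e-01, -4.46410239e+01, -1.38116017e+01,  3.59438108e-01,
       -4.66714231e-01,  4.24709287e-03]), 'position': array([0.59637999, 0.23185036, 0.10410967]), 'ee_rot': array([[ 9.74494845e-01,  2.24407374e-01,  1.06225939e-03],
       [ 2.24407552e-01, -9.74495381e-01, -5.03723780e-05],
       [ 1.02386294e-03,  2.87466653e-04, -9.99999435e-01]]), 'ft_force': array([-0.16007487, -2.11711843,  4.6280989 ]), 'ft_torque': array([-0.2211814 ,  0.22668643, -0.0031858 ]), 'opening': 0.04897467109329265}
scene 182
side 83
```

View pics/side3c.png

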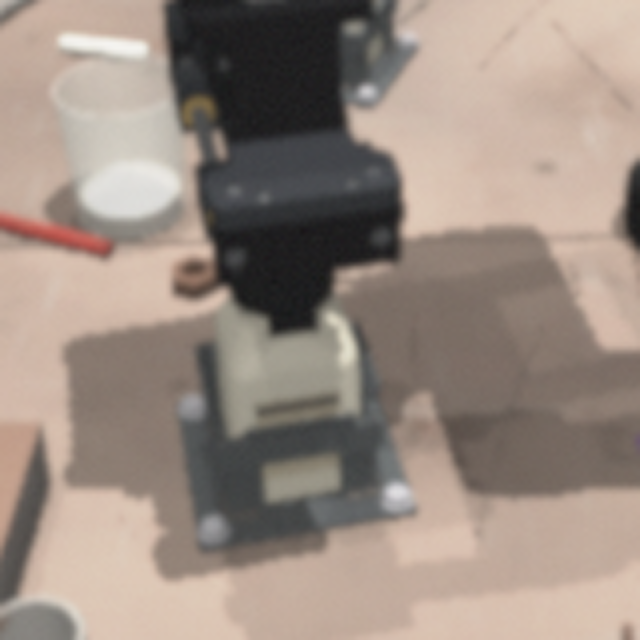

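Contact force came up exactly at base-plate height, and the side view shows the body deep in the pocket, so the bottle is seated. Now I'll press the cap.

Call:
jog_arm([
  [[0, 0, 0, 0, 0, 0, 1], [0, 0, 0.015, 0, 0, 0, 1], [0, 0, 0.02, 0, 0, 0, 1], [0, 0, 0.02, 0, 0, 0, 1], [0, 0, 0, 0, 0, 0, 1], [0, 0, 0, 0, 0, 0, 1]],
], squeeze=50)

```text
time_s: 9.68
position: [0.5965, 0.2318, 0.0994]
ee_rot: [[0.974, 0.224, 0.001], [0.224, -0.974, -0.0], [0.001, 0.001, -1.0]]
ft_force: [-1.5, -1.8, 9.3]
opening: 0.049
```

Call:
jog_arm([
  [[0, 0, 0.012, 0, 0, 0, 1], [0, 0, 0.012, 0, 0, 0, 1], [0, 0, 0, 0, 0, 0, 1], [0, 0, 0, 0, 0, 0, 1]],
])

```text
time_s: 10.18
position: [0.5967, 0.2318, 0.0986]
ee_rot: [[0.974, 0.225, 0.002], [0.225, -0.974, -0.0], [0.002, 0.001, -1.0]]
ft_force: [-4.8, -2.5, 17.2]
opening: 0.0487
```

The cap is bottomed at about 16 N. Now I'll twist anticlockwise, which is −z about the tool, starting with 0.4 rad.

Call:
jog_arm([
  [[0, 0, 0, 0, 0, -0.3, 1], [0, 0, 0, 0, 0, -0.5, 1], [0, 0, 0, 0, 0, -0.6, 1], [0, 0, 0, 0, 0, -0.6, 1], [0, 0, 0, 0, 0, -0.6, 1], [0, 0, 0, 0, 0, 0, 1]],
])

```text
time_s: 10.92
position: [0.5977, 0.2326, 0.0985]
ee_rot: [[0.816, 0.578, 0.005], [0.578, -0.816, 0.001], [0.005, 0.001, -1.0]]
ft_force: [-2.3, -0.5, 14.5]
opening: 0.0492
```

```bash
python3 -c "
from h import *
o=bot.observe();print(o['ft_force'],o['ft_torque'],o['position'],o['qpos'])"
```

```text
[-2.2818213  -0.53999682 14.5077701 ] [-0.10852961  0.41648807  0.07745022] [0.59769808 0.23258636 0.09853385] [1.12834920e+01 3.99992732e+01 8.55675891e+01 3.30770857e-02
 5.41623504e+01 6.59225520e+01]
```

Call:
jog_arm([
  [[0, 0, 0.01, 0, 0, -0.6, 1], [0, 0, 0, 0, 0, -0.6, 1], [0, 0, 0, 0, 0, -0.6, 1], [0, 0, 0, 0, 0, -0.6, 1], [0, 0, 0, 0, 0, -0.6, 1], [0, 0, 0, 0, 0, -0.6, 1], [0, 0, 0, 0, 0, -0.6, 1], [0, 0, 0, 0, 0, -0.6, 1], [0, 0, 0, 0, 0, -0.27, 1], [0, 0, 0, 0, 0, 0, 1], [0, 0, 0, 0, 0, 0, 1]],
])

```text
time_s: 12.3
position: [0.597, 0.233, 0.0985]
ee_rot: [[0.193, 0.981, 0.003], [0.981, -0.193, 0.002], [0.003, 0.003, -1.0]]
ft_force: [-5.2, -0.5, 19.6]
opening: 0.0492
```

```bash
python3 - <<'E'
from h import *
o=bot.observe();print(o['ft_force'],o['ft_torque'],o['position'],np.arctan2(o['ee_rot'][1,0],o['ee_rot'][0,0]),o['time_s'])
d=grab('side'); save(d,'side4.png',(170,170,330,330),4)
E
```

```text
[-5.1799464  -0.54429848 19.60297613] [-0.08150531  0.93312315 -0.00936006] [0.59701854 0.23301517 0.09846634] 1.3765153437377862 12.3
```

View pics/side4.png

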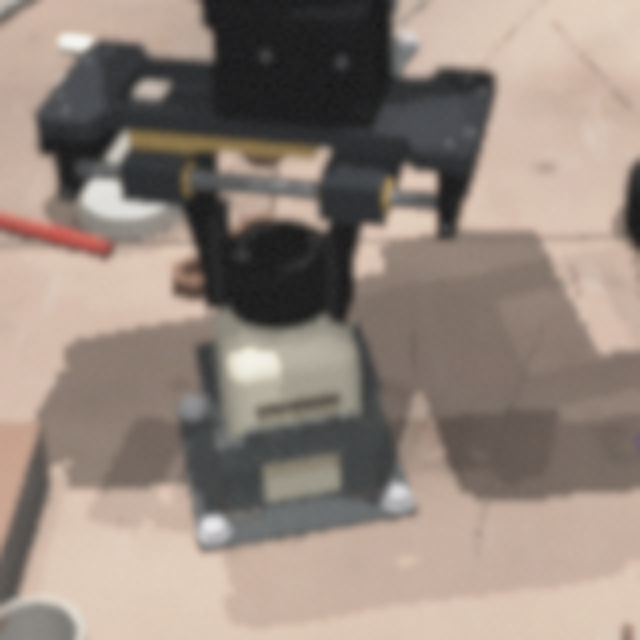

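The tool turned 1.15 rad and the bottle body has not moved in its pocket. I'll lift gently first.

Call:
jog_arm([
  [[0, 0, -0.05, 0, 0, 0, 1], [0, 0, -0.05, 0, 0, 0, 1], [0, 0, -0.05, 0, 0, 0, 1], [0, 0, 0, 0, 0, 0, 1], [0, 0, 0, 0, 0, 0, 1]],
])

```text
time_s: 12.98
position: [0.5954, 0.2318, 0.1088]
ee_rot: [[0.193, 0.981, -0.002], [0.981, -0.193, -0.0], [-0.001, -0.002, -1.0]]
ft_force: [0.4, 0.7, -0.9]
opening: 0.0494
```

Call:
jog_arm([
  [[0, 0, -0.05, 0, 0, 0, 1], [0, 0, -0.05, 0, 0, 0, 1], [0, 0, 0, 0, 0, 0, 1]],
])

```text
time_s: 13.35
position: [0.5965, 0.232, 0.1203]
ee_rot: [[0.193, 0.981, 0.001], [0.981, -0.193, 0.0], [0.001, 0.001, -1.0]]
ft_force: [-0.9, -0.0, -1.1]
opening: 0.0491
```

```bash
python3 - <<'E'
from h import *
d=grab('side'); save(d,'side5.png',(170,170,330,330),4)
o=bot.observe();print(o['ft_force'],o['position'])
E
```

```text
[-9.03980692e-05  5.06205794e-01 -4.60231221e-01] [0.59624164 0.23199635 0.12005782]
```

View pics/side5.png

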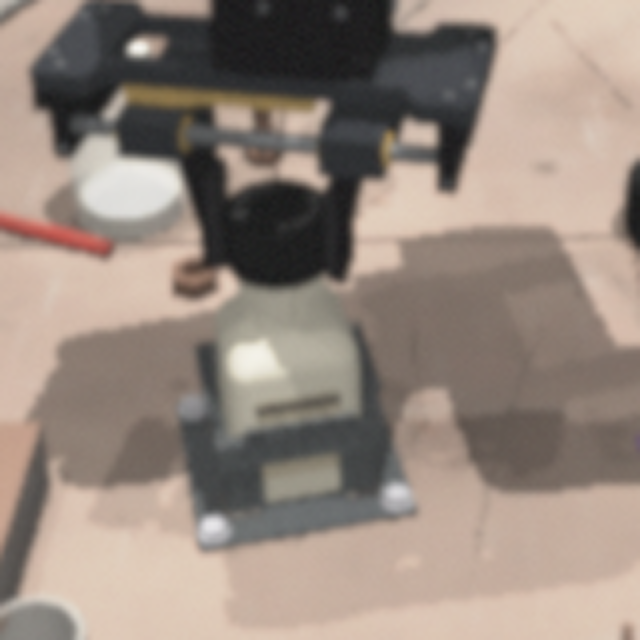

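The cap has come free and the bottle stayed in the pocket. I'll lift it a hand's breadth.

Call:
jog_arm([
  [[0, 0, -0.1, 0, 0, 0, 1], [0, 0, -0.15, 0, 0, 0, 1], [0, 0, -0.2, 0, 0, 0, 1], [0, 0, -0.2, 0, 0, 0, 1], [0, 0, -0.1, 0, 0, 0, 1], [0, 0, -0.05, 0, 0, 0, 1], [0, 0, 0, 0, 0, 0, 1], [0, 0, 0, 0, 0, 0, 1], [0, 0, 0, 0, 0, 0, 1], [0, 0, 0, 0, 0, 0, 1]],
])

```text
time_s: 14.65
position: [0.5958, 0.2319, 0.1992]
ee_rot: [[0.193, 0.981, -0.001], [0.981, -0.193, -0.0], [-0.0, -0.001, -1.0]]
ft_force: [1.0, 0.2, -1.4]
opening: 0.0494
```

```bash
python3 chk.py 6 0.004; python3 - <<'E'
from fit import *
save(load('scene'),'scene6c.png',(130,120,330,280),4)
save(load('side'),'side6c.png',(150,120,350,320),3)
C=np.vstack([cloud(load(n)).reshape(-1,3) for n in('scene','side')])
r=np.hypot(C[:,0]-.596,C[:,1]-.2315)
P=C[(r<.021)&(C[:,2]>.1)&(C[:,2]<.14)];print('mouth top z pct',np.percentile(P[:,2],[5,50,95]) if len(P) else 0, P.mean(0))
P=C[(r<.024)&(C[:,2]>.07)&(C[:,2]<.14)&(C[:,2]>.1)];print('neck',len(P),circ(P,(.596,.2315)))
P=C[(r<.03)&(C[:,2]>.16)&(C[:,2]<.26)];print('cap z',np.percentile(P[:,2],[1,5,50,95,99]))
E
```

```text
scene body 13
  holder 274 [0.5974 0.2295 0.2279] 0.0038
side body 30 [0.5957 0.2312 0.1992] 0.0011
  holder 529 [0.5953 0.2302 0.211 ] 0.0035
wrist body 16
  holder 1340 [0.5953 0.2306 0.2135] 0.0025
all body 43 [0.5966 0.2312 0.2085] 0.0012
  holder 803 [0.5962 0.2301 0.2231] 0.0037
{'time_s': 14.8, 'qpos': array([1.12677304e+01, 3.27916954e+01, 8.12099717e+01, 1.22380197e-03,
       6.60153883e+01, 2.23851782e+01]), 'qd': array([-0.00027158, -0.14832423, -0.05982983, -0.02662511, -0.04129474,
        0.05448028]), 'joint_efforts': array([-1.07056669e-03, -4.58871996e+01, -1.74552172e+01,  7.69996759e-02,
        7.66054611e-03, -9.35991466e-05]), 'position': array([0.59595229, 0.23192168, 0.199474  ]), 'ee_rot': array([[ 1.92829291e-01,  9.81232275e-01, -2.95748780e-04],
       [ 9.81232315e-01, -1.92829311e-01, -3.90245969e-05],
       [-9.53212273e-05, -2.82673175e-04, -9.99999956e-01]]), 'ft_force': array([-0.21556498, -0.29312249, -0.57377913]), 'ft_torque': array([-0.018004  , -0.03582441,  0.01181879]), 'opening': 0.048946801683836555}
mouth top z pct [0.10159386 0.11774353 0.12574356] [0.59489038 0.23487933 0.11606588]
neck 593 (array([0.59511397, 0.23331961, 0.01593986]), np.float64(0.002085096799505527))
cap z [0.20245665 0.2048067  0.22677882 0.2466359  0.25479309]
```

View pics/scene6c.png

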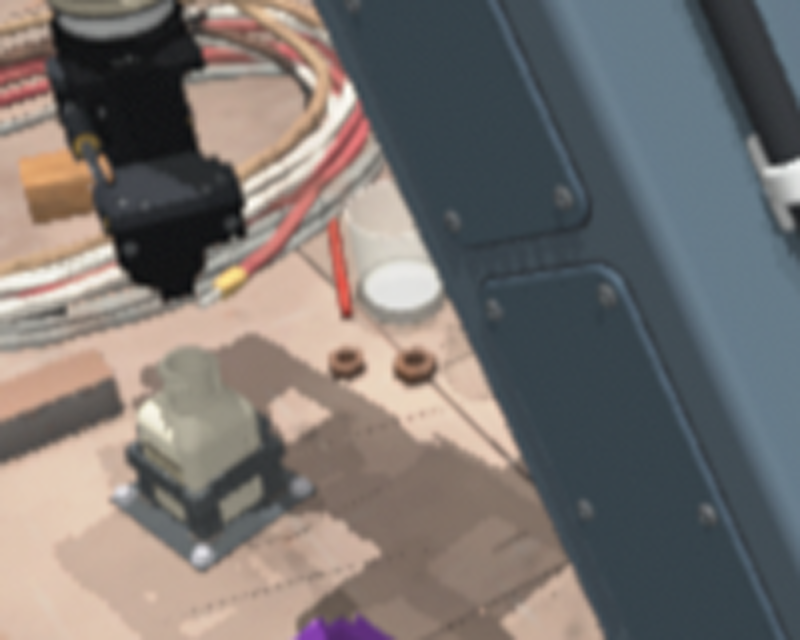

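View pics/side6c.png

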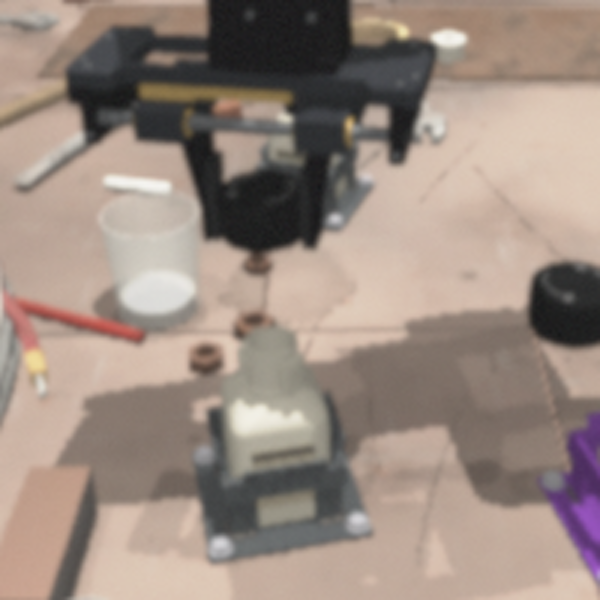

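The bottle stands upright in its holder, with the mouth at about 0.125 m as expected for fully home. The cap's rim is about 78 mm above the mouth, level and centred, so I'll hand in.

```bash
python3 -c "
from h import *
print(np.abs(bot.observe()['qd']).max()); print(bot.finish_job())"
```

```text
0.14832422676359705
the job is handed in; nothing more can be done
None
```

I lifted the rust-remover bottle by its locked cap and set it in the grey empty holder. Then I pressed the cap until it bottomed, turned it 1.15 rad anticlockwise, lifted it off and handed the job in at about 15 s. No verdict was reported.

**Last checks:**
- **Bottle:** The mouth is at about 0.125 m, which is what fully home should give. The bottle looks upright in the pictures. The fitted body and holder centres agree to about 1–2 mm; most of the body was hidden by then, so those fits used few points.
- **Cap:** It is held with the gripper 49 mm open at 50 N. The cap's lower rim is about 77 mm above the mouth. The tool is vertical and the arm is still.
- **Turning:** The turn was read from the tool. The twisting moment stayed low and the cap came off with no pull on the bottle, so I do not think it slipped in the fingers.
- **Other things:** The glass and both nuts look untouched in the final pictures. I did not re-measure them, the bolt or the oiler.

One fit disagreed a little: the neck centre came out about 2 mm off in y. I put that down to seeing it from one side only.

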